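Fetch the spare print head from behind the ink bottles

TASK

The spare print head is boxed in by the cyan, magenta and yellow ink bottles in the supplies tray: first stand all three bottles upright on the blue drip mat, then lift out the print head and set it upright inside the red parts tray, and only then put each bottle back in the supplies tray exactly where that colour stood before. Keep the bottles upright, drop nothing, and leave the black bottle, the clip tin and the staple carton as they are.

Things in the scene. Friction and masses are not known exactly. Their poses are not given: they have to be found in the camera images.
- ink_tray: the supplies tray, fixed: open smoked dark-grey tray 152 mm (its x) by 208 mm (its y), floor and walls 4 mm thick, back (+x) and rear sides 44 mm high, front 22 mm. Origin: centre of its underside, z up. Print head at about (+36, 0) mm in it, bottles at about (+28, +62), (+28, -62) and (-26, 0), clip tin and staple carton in the two front corners, all standing on its floor, some mm off.
- cyan_mid (a point): cyan (greenish blue) ink bottle upright in the ink tray: white round body 50 mm wide, 80 mm high, with a cyan band, white shoulder, and a fixed plain cyan cap 30 mm wide that fills its top 38 mm (88 to 126 mm above the foot): lift it by the cap. 126 mm high, 90 to 180 g. Which of the three bottle places it has varies. Point: on its axis half-way up, 63 mm above its foot; z up.
- magenta_mid (a point): magenta (purplish red) ink bottle upright in the ink tray: white round body 50 mm wide, 80 mm high, with a magenta band, white shoulder, and a fixed plain magenta cap 30 mm wide that fills its top 38 mm (88 to 126 mm above the foot): lift it by the cap. 126 mm high, 90 to 180 g. Which of the three bottle places it has varies. Point: on its axis half-way up, 63 mm above its foot; z up.
- yellow_mid (a point): yellow ink bottle upright in the ink tray: white round body 50 mm wide, 80 mm high, with a yellow band, white shoulder, and a fixed plain yellow cap 30 mm wide that fills its top 38 mm (88 to 126 mm above the foot): lift it by the cap. 126 mm high, 90 to 180 g. Which of the three bottle places it has varies. Point: on its axis half-way up, 63 mm above its foot; z up.
- head_mid (a point): spare print head (60 g): cream-white block with flat sides, 46 mm (its x) by 42 mm (its y) by 38 mm high, small green label on top, copper contacts on its -x side; on the ink tray's floor, about 12 mm from the bottles around it. With these gone, pinch it from above across its 42 mm (along its y). Point: its centre, 19 mm above its foot; z up.
- drip_mat: the blue drip mat, fixed: flat plastic mat 230 mm (its x) by 120 mm (its y), 4 mm thick, thin grey border line, to the left or to the right of the ink tray. Room for three bottles in a row along its x. Origin at the centre of its underside, z up.
- parts_tray: the red parts tray, fixed: shallow open red tray, outside 130 mm (its x) by 120 mm (its y) by 22 mm high, walls and floor 4 mm thick, on the other side of the ink tray from the drip mat. Origin: centre of its underside, z up.
- black_mid (a point): a black-capped, black-banded ink bottle of the same shape and size as the coloured ones (126 mm high), standing alone on the desk beyond the work; not part of the job, leave it. The point is on its axis 63 mm above its foot.
- clip_tin_mid (a point): a round steel clip tin, 42 mm in diameter, 30 mm high, in one front corner of the ink tray; leave it there. The point is at its centre, 15 mm above its foot.
- staple_carton_mid (a point): a small brown carton of staples with a blue band, 34 x 44 x 30 mm high, in the other front corner of the ink tray; leave it there. The point is at its centre, 15 mm above its foot.
There are look-alikes about, which are no part of the job. There is more than one size of the part that bears yellow_mid; the job needs the middle-sized.

How it is judged:
On the way, in this order (a step that is already met when the one before it is completed fails the run):
1. all three coloured bottles stand upright on the drip mat while the print head is still in its place in the ink tray (x of cyan_mid in the frame of drip_mat between -0.115 and 0.115 m and y of cyan_mid in the frame of drip_mat between -0.06 and 0.06 m and z of each of cyan_mid, magenta_mid, yellow_mid in the frame of drip_mat below 0.075 m and angle between each of cyan_mid, magenta_mid, yellow_mid's own z axis and vertical below 0.15 rad and linear speed of each of cyan, magenta, yellow below 0.05 m/s and x of magenta_mid in the frame of drip_mat between -0.115 and 0.115 m and y of magenta_mid in the frame of drip_mat between -0.06 and 0.06 m and x of yellow_mid in the frame of drip_mat between -0.115 and 0.115 m and y of yellow_mid in the frame of drip_mat between -0.06 and 0.06 m and distance of head_mid from where it was at the start of the episode below 0.02 m), for 0.2 s.
2. the print head stands in the parts tray while the three bottles are still on the drip mat (x of head_mid in the frame of parts_tray between -0.042 and 0.042 m and y of head_mid in the frame of parts_tray between -0.039 and 0.039 m and z of head_mid in the frame of parts_tray below 0.031 m and angle between each of head_mid, cyan_mid, magenta_mid, yellow_mid's own z axis and vertical below 0.15 rad and linear speed of print_head below 0.03 m/s and x of cyan_mid in the frame of drip_mat between -0.115 and 0.115 m and y of cyan_mid in the frame of drip_mat between -0.06 and 0.06 m and z of each of cyan_mid, magenta_mid, yellow_mid in the frame of drip_mat below 0.075 m and linear speed of each of cyan, magenta, yellow below 0.05 m/s and x of magenta_mid in the frame of drip_mat between -0.115 and 0.115 m and y of magenta_mid in the frame of drip_mat between -0.06 and 0.06 m and x of yellow_mid in the frame of drip_mat between -0.115 and 0.115 m and y of yellow_mid in the frame of drip_mat between -0.06 and 0.06 m), for 0.2 s.
At the end, for the whole second after the job is handed in: Cyan, magenta and yellow each stand upright within 15 mm of where that very bottle stood at the start; the print head stands upright on the floor of the parts tray, its centre within 42 mm (tray x) and 39 mm (tray y) of the tray's centre; all are at rest (distance of each of cyan_mid, magenta_mid, yellow_mid from where it was at the start of the episode below 0.015 m and angle between each of cyan_mid, magenta_mid, yellow_mid's own z axis and vertical below 0.1 rad and linear speed of each of cyan, magenta, yellow below 0.02 m/s and x of head_mid in the frame of parts_tray between -0.042 and 0.042 m and y of head_mid in the frame of parts_tray between -0.039 and 0.039 m and z of head_mid in the frame of parts_tray below 0.031 m and angle between head_mid's own z axis and vertical below 0.15 rad and linear speed of print_head below 0.03 m/s); the robot touches nothing.
It fails at once if a coloured bottle is tipped more than 0.5 rad (angle between any of cyan_mid, magenta_mid, yellow_mid's own z axis and vertical above 0.5 rad).
It fails at once if a coloured bottle or the print head is dropped (falls freely at more than 0.6 m/s) ((linear speed of cyan above 0.6 m/s and contact force between the fingers and cyan below 0.01 N) or (linear speed of magenta above 0.6 m/s and contact force between the fingers and magenta below 0.01 N) or (linear speed of yellow above 0.6 m/s and contact force between the fingers and yellow below 0.01 N) or (linear speed of print_head above 0.6 m/s and contact force between the fingers and print_head below 0.01 N)).
It fails at once if the black ink bottle is shifted more than 20 mm (distance of black_mid from where it was at the start of the episode above 0.02 m).
It fails at once if the clip tin is shifted more than 20 mm (distance of clip_tin_mid from where it was at the start of the episode above 0.02 m).
It fails at once if the staple carton is shifted more than 20 mm (distance of staple_carton_mid from where it was at the start of the episode above 0.02 m).
It also fails if it takes over 131 s, if anything falls off the work surface, if the arm or the gripper's body presses on something with over 40 N, if the wrist force passes 120 N, or if a joint passes its speed limit or range.

ROBOT

A 6-joint arm with a two-finger parallel gripper is mounted at the origin on the work surface. World frame = base frame: x ahead of the robot, y to its left, z up, the work surface at z = 0. Lengths are in m, angles in rad, forces in N, time in s.
With the tool pointing down it reaches from about 0.35 to 0.775 m from the base axis. Payload 5.5 kg.
Tool frame: the origin (TCP) lies midway between the tips of the shut fingers; the grasp point (between the pads) lies 19 mm behind it; z points along the fingers, y is the line along which they close (so a half turn about z gives the same grasp; the last joint's range is limited). The gripper opens to 85 mm and grips with 20 to 120 N. Pads are 22 mm wide; open, the fingers measure 114 mm over their backs; the gripper's body (76 mm by 85 mm) begins 54 mm behind the grasp point. The pads swing forward as they close: fully open they stand 13 mm farther back than shut.
Start: joints at [1.021, 0.313, 0.046, 1.304, 0, 1.431], TCP at [0.229, 0.527, 0.203] pointing down, gripper open.
Joint ranges: [-2.76, 2.76], [-0.86, 1.69], [-1.03, 1.26], [-2.2, 2.34], [-1.47, 1.5], [-3.14, 3.14]. Speed limits (rad/s): [2.57, 2.57, 3.14, 3.14, 3.14, 3.14].

INTERFACE

Orientations are given as a unit quaternion [w, x, y, z].
In Python, from station import arm, snapshot, camera_params gives the robot as it stands.
- The arm moves only by the tool jog_arm, never from a script. Its argument "plan" is a list of rows, each a list of 3 entries, a list of its own where there are three numbers: the shift along the tool's x, y, z in units of 25 mm (1.0 is 25 mm), then the turn about the tool's z in units of 5 degrees (1.0 is 5 degrees), then the closure in counts, from 0 (fully open) to 255 (shut). A call has 1 to 12 rows; each row shifts and turns the commanded pose from where the row before left it, along the tool's axes as they then stand; what a row does not reach is not made up. A row lasts 1/10 s, in which the tool goes at most 50 mm and 8.59 degrees, less where a joint would pass 70% of its speed; a pose out of reach is approached as far as the arm can. A call is refused whole if a number of a shift passes 1 or a number of a turn 1, either way. A call with a gripper value outside its range is refused whole. The fingers move at their own pace and stop on an object; the grip force is fixed at half the most. Time passes only in rows, so rows that do not move let the fingers close. It gives the time, the measured TCP pose, the force, the opening and the grip force at its end, in the units of the state.
- arm.state(): the state, without advancing time (a new reading comes with each control period).
- snapshot(name): name is "side" or "top"; returns the picture (420x560x3 uint8, red, green, blue); there is no depth.
- camera_params(name): a dict with "K" (3x3 intrinsics, pixels), "camera_from_world" (4x4, takes a point from world to camera coordinates). Camera axes: x right, y down, z forward; pixel columns grow to the right and rows downward; lengths in m; the calibration is good to about 2 mm. A picture is of the moment at which its call begins. camera_params takes no time and is no camera call.
- arm.close_job(): hands the job in; it is judged then, once.
The state is a dict: "clock": time; "qpos": joint angles; "joint_velocities": joint speeds; "joint_efforts": joint torques, N m; "eef_pos": TCP position; "eef_rot": TCP orientation; "force": force on the tool from outside, world axes, zero at the start; "wrist_torque": the same for the moment, N m; "grip_width": finger opening in m; "gripper_force": force on a finger pad.
Only numpy, scipy, OpenCV 4.12 (cv2) and the standard library are available. Lean on these libraries where they do the work, as an engineer would, in place of code of your own. Each camera call takes 0.05 s, during which the arm holds its last target. There are 200 camera calls.

## Working session

There is one attempt and no reset: what is moved stays moved. The work goes in short steps, Python scripts to look and compute and a tool call to move; the robot and the scene stay as the last step left them, time stands still between calls to the robot, and variables do not carry over. Pictures are saved under pics/ and viewed, at most 14 in all, crops included, and the job is handed in when it is done.

Besides the shell and the picture viewer there is one more tool, called after ">>>" in YAML: its name, and indented under it one key for each argument. jog_arm: Moves the arm, as the interface text tells. Its arguments: {"type":"object","properties":{"plan":{"type":"array"}},"required":["plan"]}

```bash
mkdir -p pics; ls; python3 - <<'E'
from station import arm, snapshot, camera_params
import cv2
print(arm.state())
for n in("top","side"):
    im=snapshot(n); cv2.imwrite(f"pics/{n}0.png",im[:,:,::-1]); p=camera_params(n); print(n,p["K"],p["camera_from_world"])
E
```

```text
pics
{'clock': 0.0, 'qpos': array([ 1.02139148e+00,  3.13984272e-01,  4.49606862e-02,  1.30360373e+00,
       -1.91833501e-05,  1.43120919e+00]), 'joint_velocities': array([-0.00094401,  0.00102356,  0.00114679, -0.00156446, -0.00136935,
       -0.00108865]), 'joint_efforts': array([ 3.16873484e-04, -4.80625355e+01,  2.98534960e+01,  1.92875013e-02,
       -3.13999981e-04, -2.86405805e-05]), 'eef_pos': array([0.22880946, 0.52688851, 0.20201062]), 'eef_rot': array([-3.00154141e-04,  2.03477828e-01,  9.79079126e-01, -8.64942791e-04]), 'force': array([-0.04765842,  0.55057012, -0.3558877 ]), 'wrist_torque': array([0.01558081, 0.0180027 , 0.01030554]), 'gripper_force': 0.0, 'grip_width': 0.08502711348128458}
top [[447.96038351   0.         285.81749794]
 [  0.         447.96038351 204.04500836]
 [  0.           0.           1.        ]] [[-0.00307265 -0.99998621 -0.00425949  0.01043373]
 [-0.9781995   0.00389011 -0.20763095  0.56885423]
 [ 0.20764466  0.00352865 -0.97819796  1.01732281]
 [ 0.          0.          0.          1.        ]]
side [[403.01142107   0.         282.38027708]
 [  0.         403.01142107 215.94548396]
 [  0.           0.           1.        ]] [[ 0.89020984 -0.4552031   0.01779256 -0.5013793 ]
 [-0.27186268 -0.56219217 -0.78104459  0.19506833]
 [ 0.36553676  0.69045645 -0.62422174  0.6458964 ]
 [ 0.          0.          0.          1.        ]]
```

View pics/top0.png

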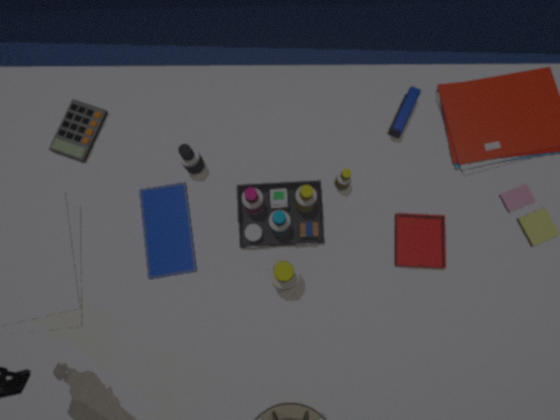

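View pics/side0.png

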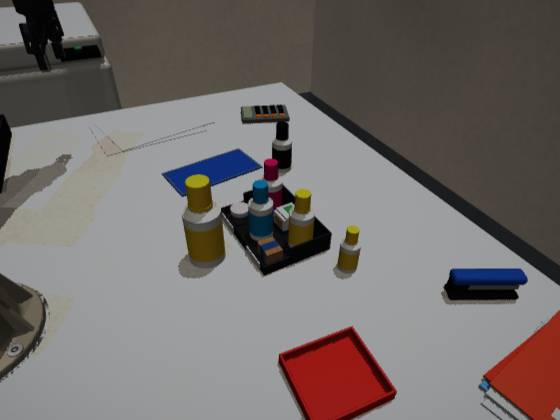

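The top view shows the mat on the left (168,230) and the parts tray on the right (420,241). The supplies tray is in the middle (280,214), with magenta at (251,195), yellow at (306,191) and cyan at (279,218). Outside the tray are a big yellow bottle at (284,271) and a small one at (345,175). The side view agrees with this.

```bash
cat > h.py <<'E'
import numpy as np, cv2
from station import arm, snapshot, camera_params
from scipy.spatial.transform import Rotation as R
def rays(n,px):
    p=camera_params(n); T=p["camera_from_world"]; px=np.atleast_2d(px).astype(float)
    d=np.c_[px,np.ones(len(px))]@np.linalg.inv(p["K"]).T@T[:3,:3]
    return -T[:3,:3].T@T[:3,3],d
def cast(n,px,z):
    c,d=rays(n,px); return (c+d*((z-c[2])/d[:,2])[:,None])[:,:2]
def tri(a,b):  # midpoint of top-ray a and side-ray b, gap
    c1,d1=rays("top",a); c2,d2=rays("side",b); d1,d2=d1[0],d2[0]
    s=np.linalg.lstsq(np.c_[d1,-d2],c2-c1,rcond=None)[0]
    p,q=c1+s[0]*d1,c2+s[1]*d2; return (p+q)/2,np.linalg.norm(p-q)
HUE={"cyan":(92,108,120),"magenta":(160,174,120),"yellow":(24,34,120),"green":(50,80,80),"blue":(109,122,150),"red":(0,4,180)}
def blobs(im,col,amin=25):
    h=cv2.cvtColor(im,cv2.COLOR_RGB2HSV); lo,hi,s=HUE[col]
    m=cv2.inRange(h,(lo,s,45),(hi,255,255))
    n,l,st,c=cv2.connectedComponentsWithStats(m)
    return [(c[i].round(1),st[i],l==i) for i in sorted(range(1,n),key=lambda i:-st[i][4]) if st[i][4]>=amin]
def rect(n,mask,z):
    k=max(cv2.findContours(mask.astype(np.uint8),cv2.RETR_EXTERNAL,cv2.CHAIN_APPROX_NONE)[0],key=cv2.contourArea)
    w=cast(n,k[:,0],z); return cv2.minAreaRect((w*1000).astype(np.float32))
def go(x,y,z,yaw=None):  # yaw: world angle (deg) of tool y; prints turn units, then shift in tool axes after the turn
    s=arm.state(); q=s["eef_rot"]; r=R.from_quat([*q[1:],q[0]]).as_matrix()
    a=np.degrees(np.arctan2(r[1,1],r[0,1])); t=0
    if yaw is not None:
        t=(a-yaw+90)%180-90; r=r@R.from_euler("z",t,degrees=True).as_matrix()
    print("yaw",a.round(2),"turn",round(t/5,2),"shift",(r.T@(np.array([x,y,z])-s["eef_pos"])/.025).round(2),"pos",s["eef_pos"].round(4),"t",s["clock"])
E
python3 - <<'E'
from h import *
I={n:snapshot(n) for n in("top","side")}
for c in("cyan","magenta","yellow","green"):
    for n in I:
        for b in blobs(I[n],c,12)[:7]: print(c,n,b[0],b[1],cast(n,b[0],.111 if c!="green" else .042).round(4))
print("mat",rect("top",blobs(I["top"],"blue")[0][2],.004))
for b in blobs(I["top"],"red")[:2]: print("red",b[0],b[1],rect("top",b[2],.022))
h=cv2.cvtColor(I["top"],cv2.COLOR_RGB2HSV); m=(h[:,:,2]<60)
n,l,st,c=cv2.connectedComponentsWithStats(m.astype(np.uint8))
for i in range(1,n):
    if st[i][4]>100 and abs(c[i][0]-280)<30 and abs(c[i][1]-214)<40: print("dark",c[i],st[i],rect("top",l==i,.044))
print("black cap",cast("top",[187,152],.111), "black foot", cast("top",[196,170],0))
print("big",tri([284,267],[199,180]))
E
```

```text
cyan top [278.7 217.3] [273 211  12  14 134] [[0.5273 0.0245]]
cyan side [260.5 224.9] [249 212  24  25 427] [[ 0.4829 -0.0686]]
cyan side [260.1 191.5] [253 180  16  24 319] [[0.5244 0.0238]]
cyan side [484.6 384.9] [480 380  10  11  72] [[ 0.5991 -0.4556]]
magenta top [250.4 193.6] [245 187  12  14 133] [[0.5829 0.0896]]
magenta side [270.5 169.1] [264 158  14  23 288] [[0.5782 0.0887]]
magenta side [275.8 198.5] [269 189  13  21 148] [[ 0.5418 -0.0101]]
yellow top [283.3 271.2] [274 261  20  21 310] [[0.4058 0.0143]]
yellow top [306.3 191. ] [301 184  12  15 145] [[ 0.5885 -0.039 ]]
yellow top [345.8 173.4] [342 169   9  10  63] [[ 0.6301 -0.1311]]
yellow side [196.7 181.2] [185 175  24  14 266] [[0.4248 0.1114]]
yellow side [302.8 193.5] [295 189  16  10 121] [[ 0.5963 -0.0181]]
yellow side [352.6 229.6] [347 226  12   8  84] [[ 0.6214 -0.1499]]
yellow side [208.1 206.8] [206 205   5   5  12] [[0.4177 0.0208]]
green top [278.3 195. ] [274 192  10   7  67] [[0.5954 0.0269]]
green side [287.7 208. ] [284 205   8   8  34] [[0.5918 0.0326]]
green side [77.9 47.1] [74 46  8  3 19] [[0.3107 1.4107]]
mat ((517.6056518554688, 306.5811462402344), (214.91229248046875, 105.27586364746094), 9.287888526916504)
red [544.9 149.8] [526 146  34   8  93] ((717.9642333984375, -645.9778442382812), (15.62643814086914, 87.09493255615234), 6.559205532073975)
dark [280.59494885 216.03101023] [ 237  181   87   67 3128] ((548.5752563476562, 22.595748901367188), (155.4900360107422, 205.2427520751953), 2.9752585887908936)
black cap [[0.68382286 0.23983591]] black foot [[0.67244233 0.24051361]]
big (array([0.40796017, 0.01266233, 0.17831782]), np.float64(0.004933139813094142))
```

```bash
python3 -c "
from h import *
go(.5805,.089,.17,93)"
```

```text
yaw 66.52 turn -5.3 shift [-13.13 -18.24   1.3 ] pos [0.2289 0.5271 0.2023] t 0.2
```

>>> jog_arm:
  plan:
    - [[0, 0, 0], -0.9, 0]
    - [[0, 0, 0], -0.9, 0]
    - [[0, 0, 0], -0.9, 0]
    - [[0, 0, 0], -0.9, 0]
    - [[0, 0, 0], -0.9, 0]
    - [[0, 0, 0], -0.8, 0]
    - [[-0.65, -0.9, 0], 0, 0]
    - [[-0.65, -0.9, 0], 0, 0]
    - [[-0.65, -0.9, 0], 0, 0]
    - [[-0.65, -0.9, 0], 0, 0]
    - [[-0.65, -0.9, 0], 0, 0]
    - [[-0.65, -0.9, 0], 0, 0]

```text
clock: 1.4
eef_pos: [0.334, 0.3967, 0.2028]
eef_rot: [-0.0, -0.026, 1.0, -0.0]
force: [-0.1, 0.3, 0.8]
grip_width: 0.085
gripper_force: 0.0
```

>>> jog_arm:
  plan:
    - [[-0.65, -0.9, 0], 0, 0]
    - [[-0.65, -0.9, 0], 0, 0]
    - [[-0.65, -0.9, 0], 0, 0]
    - [[-0.65, -0.9, 0], 0, 0]
    - [[-0.65, -0.9, 0], 0, 0]
    - [[-0.65, -0.9, 0], 0, 0]
    - [[-0.65, -0.9, 0], 0, 0]
    - [[-0.65, -0.9, 0], 0, 0]
    - [[-0.65, -0.9, 0], 0, 0]
    - [[-0.65, -0.9, 0], 0, 0]
    - [[-0.65, -0.9, 0], 0, 0]
    - [[-0.65, -0.9, 0], 0, 0]

```text
clock: 2.6
eef_pos: [0.5431, 0.1374, 0.2027]
eef_rot: [-0.0, -0.026, 1.0, 0.0]
force: [-0.6, 0.1, -0.5]
grip_width: 0.0856
gripper_force: 0.0
```

```bash
python3 - <<'E'
from h import *
go(.5805,.089,.093,93)
I=snapshot("top"); s=snapshot("side")
cv2.imwrite("pics/t1.png",I[:,:,::-1]);cv2.imwrite("pics/s1.png",s[:,:,::-1])
h=cv2.cvtColor(I,cv2.COLOR_RGB2HSV)
m=((h[:,:,0]<8)|(h[:,:,0]>172))&(h[:,:,1]>150)&(h[:,:,2]>50)
m[:,:360]=0;m[:180]=0
print(rect("top",m,.022))
E
```

```text
yaw 93.02 turn 0.0 shift [-1.4  -2.01  4.39] pos [0.5431 0.1374 0.2027] t 2.6
((485.6436462402344, -317.3890686035156), (113.28176879882812, 124.49547576904297), 86.90332794189453)
```

View pics/s1.png

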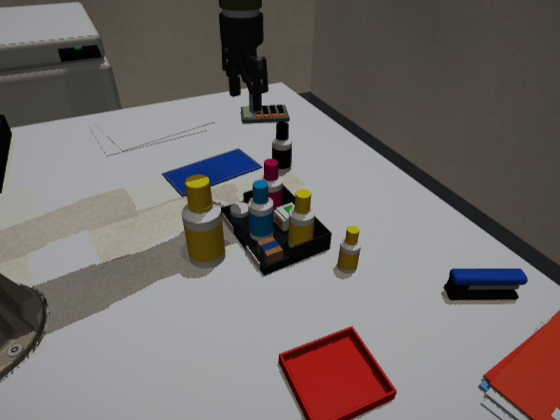

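The side view shows the open gripper high behind the tray, at about (250,100). The tray contents are undisturbed and the path to magenta is clear.

>>> jog_arm:
  plan:
    - [[-0.5, -0.7, 0], 0, 0]
    - [[-0.5, -0.7, 0], 0, 0]
    - [[-0.4, -0.6, 0], 0, 0]
    - [[0, 0, 0.9], 0, 0]
    - [[0, 0, 0.9], 0, 0]
    - [[0, 0, 0.9], 0, 0]
    - [[0, 0, 0.9], 0, 0]
    - [[0, 0, 0.8], 0, 0]
    - [[0, 0, 0], 0, 0]

```text
clock: 3.6
eef_pos: [0.5774, 0.0905, 0.0898]
eef_rot: [-0.003, -0.026, 1.0, 0.0]
force: [-0.6, -1.0, 0.0]
grip_width: 0.0854
gripper_force: 0.0
```

```bash
python3 - <<'E'
from h import *
go(.5805,.089,.093,93)
I=snapshot("top"); s=snapshot("side")
a=np.hstack([I[120:280,170:350],s[100:280,180:360][:160]])
cv2.imwrite("pics/c2.png",cv2.resize(a[:,:,::-1],None,fx=2.2,fy=2.2,interpolation=cv2.INTER_CUBIC))
E
```

```text
yaw 93.03 turn 0.01 shift [-0.12 -0.07 -0.13] pos [0.5774 0.0905 0.0898] t 3.6
```

View pics/c2.png

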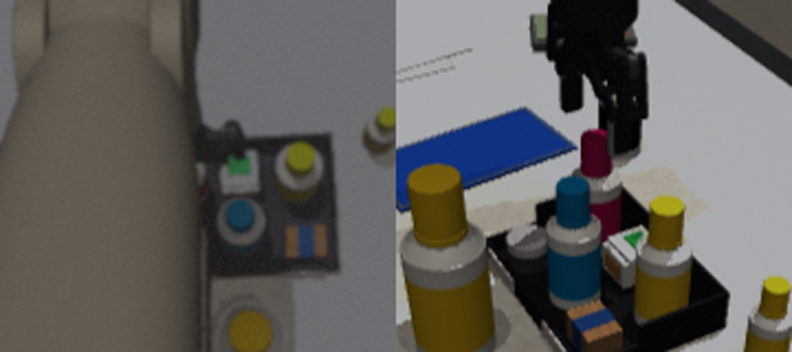

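The crop shows the fingers straddling the magenta cap near (597,155) from behind. They look a bit higher than I expected, so I'll close gently and check.

>>> jog_arm:
  plan:
    - [[-0.1, 0, 0], 0, 0]
    - [[0, 0, 0], 0, 160]
    - [[0, 0, 0], 0, 160]
    - [[0, 0, 0], 0, 160]
    - [[0, 0, 0], 0, 160]
    - [[0, 0, 0], 0, 160]
    - [[0, 0, 0], 0, 160]

```text
clock: 4.4
eef_pos: [0.5827, 0.0904, 0.093]
eef_rot: [0.0, -0.026, 1.0, -0.0]
force: [0.9, -0.5, 0.0]
grip_width: 0.0317
gripper_force: 0.2
```

```bash
python3 - <<'E'
from h import *
go(.5805,.089,.093,93)
s=snapshot("side")
cv2.imwrite("pics/c3.png",cv2.resize(s[60:260,180:380][:,:,::-1],None,fx=3,fy=3,interpolation=cv2.INTER_CUBIC))
E
```

```text
yaw 93.02 turn 0.0 shift [ 0.09 -0.05 -0.  ] pos [0.5827 0.0904 0.093 ] t 4.4
```

View pics/c3.png

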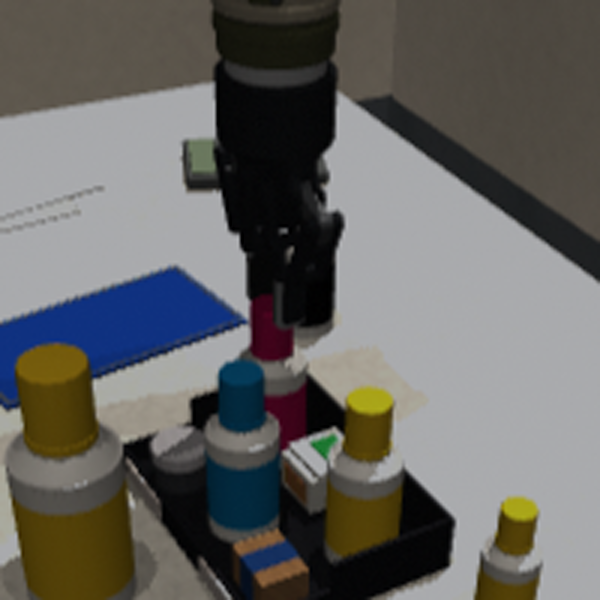

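The crop shows the two fingers bracketing the upper part of the magenta cap, with the front tip at (287,325) and the cap bottom at (272,357). I'll go 7 mm lower and then grip.

>>> jog_arm:
  plan:
    - [[0.1, 0, 0.3], 0, 150]
    - [[0, 0, 0], 0, 255]
    - [[0, 0, 0], 0, 255]
    - [[0, 0, 0], 0, 255]
    - [[0, 0, 0], 0, 255]

```text
clock: 4.95
eef_pos: [0.5798, 0.0904, 0.0851]
eef_rot: [-0.0, -0.026, 1.0, 0.0]
force: [-0.9, 0.2, -2.6]
grip_width: 0.0282
gripper_force: 59.1
```

```bash
python3 -c "
from h import *
print(arm.state()['grip_width'],arm.state()['gripper_force']);go(.587,.318,.088,93)"
```

```text
0.028164443514787738 59.12615239620209
yaw 93.03 turn 0.01 shift [-0.76  9.08 -0.12] pos [0.5798 0.0904 0.0851] t 4.95
```

>>> jog_arm:
  plan:
    - [[0, 0, -0.4], 0, 255]
    - [[0, 0, -0.8], 0, 255]
    - [[0, 0, -0.8], 0, 255]
    - [[0, 0, -0.8], 0, 255]
    - [[0, 0, -0.4], 0, 255]
    - [[0, 0.4, 0], 0, 255]
    - [[0, 0.7, 0], 0, 255]
    - [[0, 0.8, 0], 0, 255]
    - [[0, 0.8, 0], 0, 255]
    - [[0, 0.8, 0], 0, 255]
    - [[-0.2, 0.8, 0], 0, 255]
    - [[-0.2, 0.8, 0], 0, 255]

```text
clock: 6.15
eef_pos: [0.5819, 0.2204, 0.1638]
eef_rot: [-0.001, -0.027, 1.0, -0.0]
force: [0.1, -0.3, -1.6]
grip_width: 0.0277
gripper_force: 59.3
```

>>> jog_arm:
  plan:
    - [[-0.2, 0.8, 0], 0, 255]
    - [[-0.2, 0.8, 0], 0, 255]
    - [[0, 0.8, 0], 0, 255]
    - [[0, 0.8, 0], 0, 255]
    - [[0, 0.4, 0], 0, 255]
    - [[0, 0.2, 0], 0, 255]
    - [[0, 0, 0], 0, 255]

```text
clock: 6.85
eef_pos: [0.588, 0.3142, 0.165]
eef_rot: [-0.0, -0.027, 1.0, -0.0]
force: [-0.1, 0.9, -1.6]
grip_width: 0.0278
gripper_force: 59.3
```

```bash
python3 - <<'E'
from h import *
go(.587,.318,.085,93)
s=snapshot("side")
cv2.imwrite("pics/s4.png",s[:,:,::-1])
E
```

```text
yaw 93.08 turn 0.02 shift [0.03 0.16 3.2 ] pos [0.588  0.3142 0.165 ] t 6.85
```

View pics/s4.png

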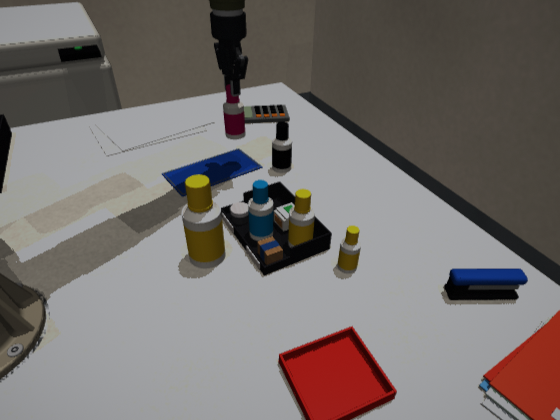

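Magenta hangs upright at (233,115), above the far end of the mat. Next I lower it, release it and rise.

>>> jog_arm:
  plan:
    - [[0, 0.2, 0.6], 0, 255]
    - [[0, 0, 0.8], 0, 255]
    - [[0, 0, 0.8], 0, 255]
    - [[0, 0, 0.6], 0, 255]
    - [[0, 0, 0.3], 0, 255]
    - [[0, 0, 0.1], 0, 255]
    - [[0, 0, 0], 0, 255]
    - [[0, 0, 0], 0, 255]

```text
clock: 7.7
eef_pos: [0.5889, 0.3186, 0.0865]
eef_rot: [0.001, -0.026, 1.0, 0.0]
force: [-0.0, -0.4, -0.6]
grip_width: 0.0278
gripper_force: 59.3
```

>>> jog_arm:
  plan:
    - [[0, 0, 0], 0, 120]
    - [[0, 0, 0], 0, 0]
    - [[0, 0, 0], 0, 0]
    - [[0, 0, 0], 0, 0]
    - [[0, 0, -0.8], 0, 0]
    - [[0, 0, -0.8], 0, 0]
    - [[0, 0, -0.8], 0, 0]
    - [[0, 0, -0.8], 0, 0]
    - [[0, 0, 0], 0, 0]

```text
clock: 8.6
eef_pos: [0.5899, 0.3193, 0.1689]
eef_rot: [0.003, -0.026, 1.0, 0.001]
force: [0.0, 0.6, 0.4]
grip_width: 0.0855
gripper_force: 0.0
```

```bash
python3 -c "
from h import *
go(.526,.024,.16,93)"
```

```text
yaw 93.03 turn 0.01 shift [  3.17 -11.66   0.32] pos [0.5899 0.3193 0.1689] t 8.6
```

>>> jog_arm:
  plan:
    - [[0.2, -0.8, 0], 0, 0]
    - [[0.2, -0.9, 0], 0, 0]
    - [[0.2, -0.9, 0], 0, 0]
    - [[0.3, -0.9, 0], 0, 0]
    - [[0.3, -0.9, 0], 0, 0]
    - [[0.3, -0.9, 0], 0, 0]
    - [[0.3, -0.9, 0], 0, 0]
    - [[0.3, -0.9, 0], 0, 0]
    - [[0.3, -0.9, 0], 0, 0]
    - [[0.3, -0.9, 0], 0, 0]
    - [[0.3, -0.9, 0], 0, 0]
    - [[0.2, -0.9, 0], 0, 0]

```text
clock: 9.8
eef_pos: [0.5212, 0.0464, 0.1643]
eef_rot: [-0.001, -0.026, 1.0, 0.0]
force: [0.3, 0.5, 0.2]
grip_width: 0.0858
gripper_force: 0.0
```

>>> jog_arm:
  plan:
    - [[0, -0.9, 0], 0, 0]
    - [[0, 0, 0], 0, 0]
    - [[0, 0, 0], 0, 0]

```text
clock: 10.1
eef_pos: [0.5231, 0.0247, 0.1646]
eef_rot: [-0.0, -0.026, 1.0, 0.0]
force: [-0.6, -0.1, 0.5]
grip_width: 0.0852
gripper_force: 0.0
```

```bash
python3 -c "
from h import *
go(.526,.024,.085,93)
I={n:snapshot(n) for n in('top','side')}
for n in I:
    for b in blobs(I[n],'magenta',12)[:2]: print(n,b[0],cast(n,b[0],.111))
"
```

```text
yaw 92.95 turn -0.01 shift [-0.12 -0.03  3.18] pos [0.5231 0.0247 0.1646] t 10.1
top [150.2 190.2] [[0.59187819 0.32081364]]
side [235.9 152.3] [[0.53898827 0.18540483]]
side [234.1 124.6] [[0.58672682 0.31591912]]
```

>>> jog_arm:
  plan:
    - [[-0.1, 0, 0.6], 0, 0]
    - [[0, 0, 0.8], 0, 0]
    - [[0, 0, 0.8], 0, 0]
    - [[0, 0, 0.8], 0, 0]
    - [[0, 0, 0.2], 0, 0]
    - [[0, 0, 0], 0, 0]
    - [[0, 0, 0], 0, 255]
    - [[0, 0, 0], 0, 255]
    - [[0, 0, 0], 0, 255]
    - [[0, 0, 0], 0, 255]
    - [[0, 0, 0], 0, 255]
    - [[0, 0, 0], 0, 255]

```text
clock: 11.4
eef_pos: [0.5268, 0.0246, 0.0864]
eef_rot: [0.001, -0.026, 1.0, -0.0]
force: [-0.8, -0.3, 5.5]
grip_width: 0.0276
gripper_force: 59.0
```

```bash
python3 -c "
from h import *
go(.4485,.295,.165,93)"
```

```text
yaw 93.01 turn 0.0 shift [ 2.56 10.96 -3.16] pos [0.5268 0.0246 0.0864] t 11.4
```

>>> jog_arm:
  plan:
    - [[0, 0, -0.4], 0, 255]
    - [[0, 0, -0.8], 0, 255]
    - [[0, 0, -0.8], 0, 255]
    - [[0, 0, -0.8], 0, 255]
    - [[0, 0, -0.4], 0, 255]
    - [[0, 0.4, 0], 0, 255]
    - [[0, 0.7, 0], 0, 255]
    - [[0, 0.8, 0], 0, 255]
    - [[0, 0.8, 0], 0, 255]
    - [[0, 0.8, 0], 0, 255]
    - [[0.3, 0.8, 0], 0, 255]
    - [[0.3, 0.8, 0], 0, 255]

```text
clock: 12.6
eef_pos: [0.503, 0.1528, 0.1639]
eef_rot: [-0.001, -0.027, 1.0, 0.0]
force: [0.5, 0.3, -1.3]
grip_width: 0.0281
gripper_force: 59.3
```

>>> jog_arm:
  plan:
    - [[0.3, 0.8, 0], 0, 255]
    - [[0.3, 0.8, 0], 0, 255]
    - [[0.3, 0.8, 0], 0, 255]
    - [[0.3, 0.8, 0], 0, 255]
    - [[0.3, 0.8, 0], 0, 255]
    - [[0.2, 0.8, 0], 0, 255]
    - [[0.2, 0.5, 0], 0, 255]
    - [[0.1, 0.3, 0], 0, 255]
    - [[0, 0, 0], 0, 255]
    - [[0, 0, 0], 0, 255]

```text
clock: 13.6
eef_pos: [0.447, 0.2883, 0.1652]
eef_rot: [-0.0, -0.026, 1.0, -0.0]
force: [-0.3, 0.0, -1.7]
grip_width: 0.0277
gripper_force: 59.4
```

```bash
python3 -c "
from h import *
go(.4485,.295,.086,93)"
```

```text
yaw 93.02 turn 0.0 shift [-0.07  0.27  3.17] pos [0.447  0.2883 0.1652] t 13.6
```

>>> jog_arm:
  plan:
    - [[0, 0.3, 0.5], 0, 255]
    - [[0, 0, 0.8], 0, 255]
    - [[0, 0, 0.8], 0, 255]
    - [[0, 0, 0.6], 0, 255]
    - [[0, 0, 0.3], 0, 255]
    - [[0, 0, 0.1], 0, 255]
    - [[0, 0, 0], 0, 255]
    - [[0, 0, 0], 0, 255]

```text
clock: 14.4
eef_pos: [0.4473, 0.2963, 0.0886]
eef_rot: [0.001, -0.026, 1.0, 0.0]
force: [0.4, 0.2, -1.7]
grip_width: 0.0274
gripper_force: 59.4
```

>>> jog_arm:
  plan:
    - [[0, 0, 0], 0, 120]
    - [[0, 0, 0], 0, 0]
    - [[0, 0, 0], 0, 0]
    - [[0, 0, 0], 0, 0]
    - [[0, 0, -0.8], 0, 0]
    - [[0, 0, -0.8], 0, 0]
    - [[0, 0, -0.8], 0, 0]
    - [[0, 0, -0.8], 0, 0]
    - [[0, 0, 0], 0, 0]

```text
clock: 15.3
eef_pos: [0.4484, 0.2969, 0.1709]
eef_rot: [0.003, -0.026, 1.0, 0.001]
force: [1.4, -1.0, 0.1]
grip_width: 0.0852
gripper_force: 0.0
```

```bash
python3 -c "
from h import *
go(.588,-.039,.16,93)"
```

```text
yaw 93.02 turn 0.0 shift [ -4.87 -13.71   0.43] pos [0.4484 0.2969 0.1709] t 15.3
```

>>> jog_arm:
  plan:
    - [[-0.4, -0.7, 0], 0, 0]
    - [[-0.5, -0.9, 0], 0, 0]
    - [[-0.5, -0.9, 0], 0, 0]
    - [[-0.5, -0.9, 0], 0, 0]
    - [[-0.5, -0.9, 0], 0, 0]
    - [[-0.5, -0.9, 0], 0, 0]
    - [[-0.5, -0.9, 0], 0, 0]
    - [[-0.5, -0.9, 0], 0, 0]
    - [[-0.5, -0.9, 0], 0, 0]
    - [[-0.4, -0.9, 0], 0, 0]
    - [[0, -0.9, 0], 0, 0]
    - [[0, -0.9, 0], 0, 0]

```text
clock: 16.5
eef_pos: [0.5803, 0.0368, 0.1666]
eef_rot: [-0.001, -0.026, 1.0, 0.0]
force: [0.6, 0.6, 0.4]
grip_width: 0.085
gripper_force: 0.0
```

>>> jog_arm:
  plan:
    - [[0, -0.9, 0], 0, 0]
    - [[0, -0.9, 0], 0, 0]
    - [[0, -0.9, 0], 0, 0]
    - [[0, -0.4, 0], 0, 0]
    - [[0, 0, 0], 0, 0]
    - [[0, 0, 0], 0, 0]

```text
clock: 17.1
eef_pos: [0.5842, -0.0391, 0.1675]
eef_rot: [-0.0, -0.026, 1.0, 0.0]
force: [0.4, -0.2, -0.2]
grip_width: 0.0855
gripper_force: 0.0
```

```bash
python3 -c "
from h import *
go(.588,-.039,.086,93)
I={n:snapshot(n) for n in('top','side')}
for n in I:
    for b in blobs(I[n],'cyan',40)[:3]: print(n,b[0],cast(n,b[0],.111))
"
```

```text
yaw 93.02 turn 0.0 shift [-0.15 -0.01  3.26] pos [ 0.5842 -0.0391  0.1675] t 17.1
top [156.  252.6] [[0.44804044 0.29920587]]
side [184.9 168.1] [[0.41771025 0.16949384]]
side [180.8 139.7] [[0.4448514  0.29494031]]
side [484.8 384.9] [[ 0.59934255 -0.45575348]]
```

Cyan is standing on the mat. Next is yellow.

>>> jog_arm:
  plan:
    - [[-0.1, 0, 0.6], 0, 0]
    - [[0, 0, 0.8], 0, 0]
    - [[0, 0, 0.8], 0, 0]
    - [[0, 0, 0.8], 0, 0]
    - [[0, 0, 0.3], 0, 0]
    - [[0, 0, 0], 0, 0]
    - [[0, 0, 0], 0, 255]
    - [[0, 0, 0], 0, 255]
    - [[0, 0, 0], 0, 255]
    - [[0, 0, 0], 0, 255]
    - [[0, 0, 0], 0, 255]
    - [[0, 0, 0], 0, 255]

```text
clock: 18.4
eef_pos: [0.588, -0.0396, 0.0865]
eef_rot: [0.001, -0.026, 1.0, -0.0]
force: [-0.0, 0.1, 5.0]
grip_width: 0.0274
gripper_force: 59.3
```

```bash
python3 -c "
from h import *
go(.5176,.3066,.165,93)"
```

```text
yaw 93.02 turn 0.0 shift [ 2.08 13.98 -3.15] pos [ 0.588  -0.0396  0.0865] t 18.4
```

>>> jog_arm:
  plan:
    - [[0, 0, -0.4], 0, 255]
    - [[0, 0, -0.8], 0, 255]
    - [[0, 0, -0.8], 0, 255]
    - [[0, 0, -0.8], 0, 255]
    - [[0, 0, -0.4], 0, 255]
    - [[0, 0.4, 0], 0, 255]
    - [[0.1, 0.7, 0], 0, 255]
    - [[0.3, 0.8, 0], 0, 255]
    - [[0.3, 0.8, 0], 0, 255]
    - [[0.3, 0.8, 0], 0, 255]
    - [[0.3, 0.8, 0], 0, 255]
    - [[0.3, 0.8, 0], 0, 255]

```text
clock: 19.6
eef_pos: [0.5382, 0.0879, 0.1638]
eef_rot: [-0.002, -0.027, 1.0, 0.0]
force: [-0.5, 0.0, -1.1]
grip_width: 0.0276
gripper_force: 59.2
```

>>> jog_arm:
  plan:
    - [[0.3, 0.8, 0], 0, 255]
    - [[0.2, 0.8, 0], 0, 255]
    - [[0, 0.8, 0], 0, 255]
    - [[0, 0.8, 0], 0, 255]
    - [[0, 0.8, 0], 0, 255]
    - [[0, 0.8, 0], 0, 255]
    - [[0, 0.8, 0], 0, 255]
    - [[0, 0.8, 0], 0, 255]
    - [[0, 0.8, 0], 0, 255]
    - [[0, 0.8, 0], 0, 255]
    - [[0, 0.4, 0], 0, 255]
    - [[0, 0.2, 0], 0, 255]

```text
clock: 20.8
eef_pos: [0.515, 0.301, 0.1642]
eef_rot: [-0.001, -0.027, 1.0, -0.0]
force: [-0.5, 0.1, -1.2]
grip_width: 0.0275
gripper_force: 59.2
```

```bash
python3 -c "
from h import *
go(.5176,.3066,.085,93)"
```

```text
yaw 93.14 turn 0.03 shift [-0.12  0.22  3.17] pos [0.515  0.301  0.1642] t 20.8
```

>>> jog_arm:
  plan:
    - [[-0.1, 0.1, 0], 0, 255]
    - [[0, 0, 0.5], 0, 255]
    - [[0, 0, 0.8], 0, 255]
    - [[0, 0, 0.8], 0, 255]
    - [[0, 0, 0.6], 0, 255]
    - [[0, 0, 0.3], 0, 255]
    - [[0, 0, 0.1], 0, 255]
    - [[0, 0, 0], 0, 255]
    - [[0, 0, 0], 0, 255]

```text
clock: 21.7
eef_pos: [0.5196, 0.3025, 0.0887]
eef_rot: [0.001, -0.026, 1.0, 0.0]
force: [0.9, -0.1, -1.0]
grip_width: 0.0276
gripper_force: 59.2
```

>>> jog_arm:
  plan:
    - [[0, 0, 0], 0, 120]
    - [[0, 0, 0], 0, 0]
    - [[0, 0, 0], 0, 0]
    - [[0, 0, 0], 0, 0]
    - [[0, 0, -0.8], 0, 0]
    - [[0, 0, -0.8], 0, 0]
    - [[0, 0, -0.8], 0, 0]
    - [[0, 0, -0.8], 0, 0]
    - [[0, 0, 0], 0, 0]

```text
clock: 22.6
eef_pos: [0.5207, 0.3032, 0.1711]
eef_rot: [0.003, -0.026, 1.0, 0.001]
force: [1.0, -0.5, 0.7]
grip_width: 0.0858
gripper_force: 0.0
```

>>> jog_arm:
  plan:
    - [[0, -0.8, 0], 0, 0]
    - [[0, -0.9, 0], 0, 0]
    - [[0, -0.9, 0], 0, 0]
    - [[0, -0.9, 0], 0, 0]
    - [[0, -0.9, 0], 0, 0]
    - [[0, -0.9, 0], 0, 0]
    - [[0, 0, 0], 0, 0]

```text
clock: 23.3
eef_pos: [0.5255, 0.1679, 0.167]
eef_rot: [-0.001, -0.025, 1.0, -0.0]
force: [-0.6, 0.7, -1.8]
grip_width: 0.0851
gripper_force: 0.0
```

```bash
python3 - <<'E'
from h import *
I={n:snapshot(n) for n in('top','side')}
for n in I:
    for b in blobs(I[n],'green',12)[:2]: print(n,b[0],b[1],cast(n,b[0],.042))
    for c in('cyan','magenta','yellow'):
        for b in blobs(I[n],c,40)[:3]: print(c,n,b[0],cast(n,b[0],.111))
go(.592,.028,.165,93)
a=np.vstack([cv2.resize(I['side'][60:260,140:340],(600,600))])
cv2.imwrite("pics/c5.png",a[:,:,::-1]); 
cv2.imwrite("pics/c5t.png",cv2.resize(I['top'][165:255,230:330],None,fx=6,fy=6,interpolation=cv2.INTER_CUBIC)[:,:,::-1])
E
```

```text
top [278.3 195. ] [274 192  10   7  67] [[0.59542908 0.02688495]]
yellow top [283.3 271.3] [[0.40561776 0.01429548]]
yellow top [345.8 173.3] [[ 0.63036107 -0.13112419]]
side [290.1 209.1] [284 205  13   9  71] [[0.5945717  0.02695911]]
side [77.8 47.1] [74 46  8  3 22] [[0.31028274 1.41085498]]
cyan side [184.7 168.2] [[0.41722105 0.16928944]]
cyan side [180.8 139.7] [[0.4448514  0.29494031]]
cyan side [484.7 384.9] [[ 0.59923473 -0.45569965]]
magenta side [235.9 152.4] [[0.53882126 0.18499023]]
magenta side [233.1 126.1] [[0.58138697 0.30920855]]
yellow side [196.7 181. ] [[0.42501493 0.11207181]]
yellow side [352.6 229.6] [[ 0.62138888 -0.14992177]]
yellow side [207.8 125.6] [[0.5256078  0.33826389]]
yaw 92.95 turn -0.01 shift [-2.35 -5.81  0.09] pos [0.5256 0.1699 0.1673] t 23.4
```

View pics/c5.png

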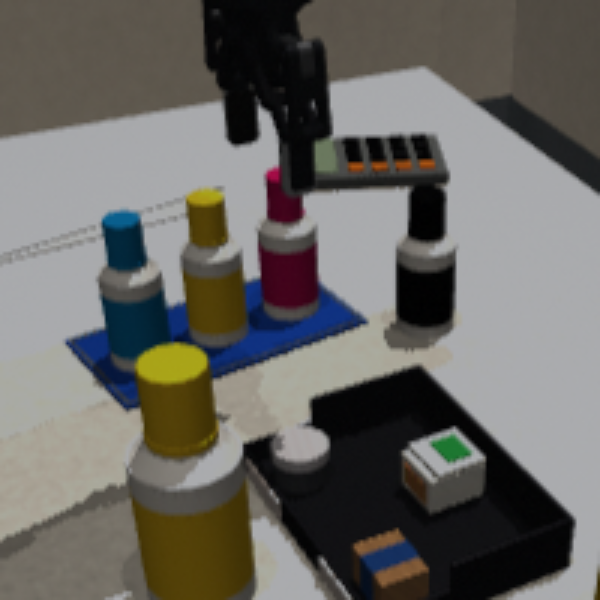

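View pics/c5t.png

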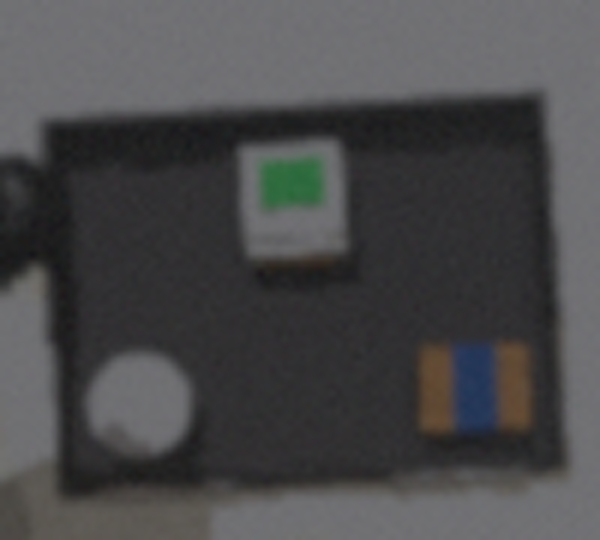

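The side crop shows all three bottles upright on the mat: cyan (122,240), yellow (207,220) and magenta (285,195). The tray holds only the print head (445,470), the tin and the carton. In the top crop the head's top face is centred near (294,197), with a yaw of about 3°. Next I move over the head and descend part-way.

>>> jog_arm:
  plan:
    - [[-0.3, -0.8, 0], 0, 0]
    - [[-0.3, -0.8, 0], 0, 0]
    - [[-0.3, -0.8, 0], 0, 0]
    - [[-0.3, -0.8, 0], 0, 0]
    - [[-0.3, -0.8, 0], 0, 0]
    - [[-0.3, -0.8, 0], 0, 0]
    - [[-0.3, -0.6, 0], 0, 0]
    - [[-0.1, -0.5, 0], 0, 0]
    - [[0, 0, 0.8], 0, 0]
    - [[0, 0, 0.8], 0, 0]
    - [[0, 0, 0.8], 0, 0]
    - [[0, 0, 0.8], 0, 0]

```text
clock: 24.6
eef_pos: [0.5885, 0.0261, 0.0871]
eef_rot: [0.0, -0.027, 1.0, 0.0]
force: [-0.1, -0.2, -0.3]
grip_width: 0.0854
gripper_force: 0.0
```

>>> jog_arm:
  plan:
    - [[0, 0, 0.8], 0, 0]
    - [[0, 0, 0.8], 0, 0]
    - [[0, 0, 0.6], 0, 0]
    - [[0, 0, 0.4], 0, 0]
    - [[0, 0, 0], 0, 0]
    - [[0, 0, 0], 0, 0]

```text
clock: 25.2
eef_pos: [0.5888, 0.0259, 0.0232]
eef_rot: [0.0, -0.027, 1.0, 0.0]
force: [0.0, 0.1, 0.4]
grip_width: 0.0852
gripper_force: 0.0
```

```bash
python3 - <<'E'
from h import *
go(.588,.0255,.01,93); print(arm.state()["force"])
s=snapshot("side")
cv2.imwrite("pics/c6.png",cv2.resize(s[110:290,210:390][:,:,::-1],(600,600),interpolation=cv2.INTER_CUBIC))
E
```

```text
yaw 93.04 turn 0.01 shift [ 0.03 -0.01  0.53] pos [0.5888 0.0259 0.0232] t 25.2
[0.02947717 0.12818252 0.4435078 ]
```

View pics/c6.png

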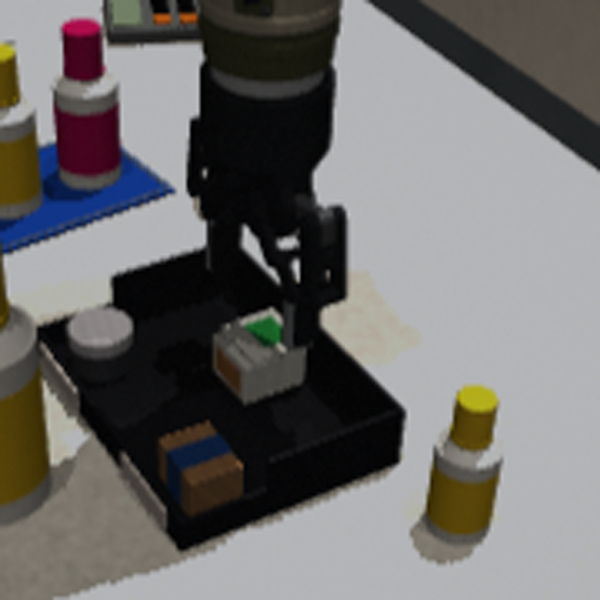

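The crop shows the fingers straddling the head at (260,355). The front tip is still only level with the head's top, at (305,345), so I go lower step by step while watching the force.

>>> jog_arm:
  plan:
    - [[0, 0, 0.3], 0, 0]
    - [[0, 0, 0.3], 0, 0]
    - [[0, 0, 0], 0, 0]
    - [[0, 0, 0], 0, 0]

```text
clock: 25.65
eef_pos: [0.5882, 0.0257, 0.0076]
eef_rot: [-0.0, -0.026, 1.0, 0.0]
force: [0.2, 0.7, 0.1]
grip_width: 0.0852
gripper_force: 0.0
```

```bash
python3 - <<'E'
from h import *
go(.588,.0255,.01,93); print(arm.state()["force"])
s=snapshot("side")
c=s[160:260,230:330].astype(float)*1.8
cv2.imwrite("pics/c7.png",cv2.resize(np.clip(c,0,255).astype(np.uint8)[:,:,::-1],(600,600),interpolation=cv2.INTER_CUBIC))
E
```

```text
yaw 93.02 turn 0.0 shift [ 0.01 -0.01 -0.1 ] pos [0.5882 0.0257 0.0076] t 25.65
[0.21539356 0.68081351 0.1107351 ]
```

View pics/c7.png

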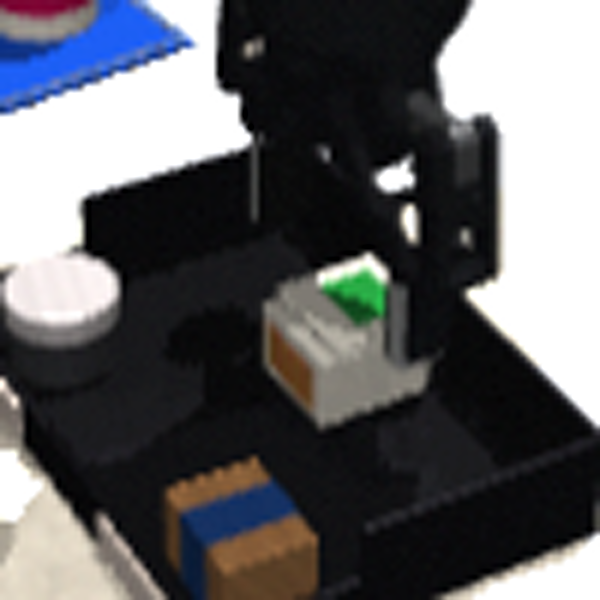

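The fingertip's lower edge, at (415,355), covers only the upper part of the head, and there is no contact force. I go a bit deeper.

>>> jog_arm:
  plan:
    - [[0, 0, 0.2], 0, 0]
    - [[0, 0, 0.2], 0, 0]
    - [[0, 0, 0], 0, 0]
    - [[0, 0, 0], 0, 0]

```text
clock: 26.1
eef_pos: [0.5883, 0.0257, -0.0024]
eef_rot: [-0.0, -0.026, 1.0, 0.0]
force: [0.7, -0.1, -0.4]
grip_width: 0.0852
gripper_force: 0.0
```

```bash
python3 - <<'E'
from h import *
go(.588,.0255,.01,93); print(arm.state()["force"])
s=snapshot("side")
c=s[170:240,260:330].astype(float)*3
cv2.imwrite("pics/c8.png",cv2.resize(np.clip(c,0,255).astype(np.uint8)[:,:,::-1],(560,560),interpolation=cv2.INTER_CUBIC))
E
```

```text
yaw 93.02 turn 0.0 shift [ 0.01 -0.01 -0.5 ] pos [ 0.5883  0.0257 -0.0024] t 26.1
[ 0.72662778 -0.0575027  -0.43632492]
```

View pics/c8.png

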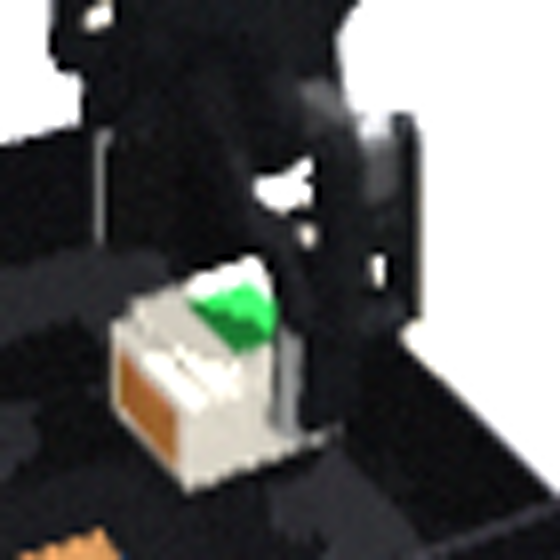

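>>> jog_arm:
  plan:
    - [[0, 0, 0.1], 0, 0]
    - [[0, 0, 0.1], 0, 0]
    - [[0, 0, 0], 0, 0]

```text
clock: 26.45
eef_pos: [0.5883, 0.0257, -0.0075]
eef_rot: [-0.0, -0.026, 1.0, 0.0]
force: [-0.4, 0.6, -0.6]
grip_width: 0.0852
gripper_force: 0.0
```

>>> jog_arm:
  plan:
    - [[0, 0, 0.1], 0, 0]
    - [[0, 0, 0], 0, 0]

```text
clock: 26.65
eef_pos: [0.5883, 0.0257, -0.0099]
eef_rot: [-0.0, -0.026, 1.0, 0.0]
force: [0.5, -0.4, -0.0]
grip_width: 0.0853
gripper_force: 0.0
```

>>> jog_arm:
  plan:
    - [[0, 0, 0.1], 0, 0]
    - [[0, 0, 0], 0, 0]

```text
clock: 26.85
eef_pos: [0.5883, 0.0257, -0.0125]
eef_rot: [-0.0, -0.026, 1.0, 0.0]
force: [-0.7, 0.3, 0.2]
grip_width: 0.0851
gripper_force: 0.0
```

>>> jog_arm:
  plan:
    - [[0, 0, 0], 0, 80]
    - [[0, 0, 0], 0, 90]
    - [[0, 0, 0], 0, 100]
    - [[0, 0, 0], 0, 110]
    - [[0, 0, 0], 0, 125]
    - [[0, 0, 0], 0, 180]
    - [[0, 0, 0], 0, 255]
    - [[0, 0, 0], 0, 255]
    - [[0, 0, 0], 0, 255]

```text
clock: 27.75
eef_pos: [0.589, 0.0257, -0.0117]
eef_rot: [0.0, -0.026, 1.0, 0.0]
force: [-0.2, -1.0, 4.5]
grip_width: 0.0409
gripper_force: 61.4
```

>>> jog_arm:
  plan:
    - [[0, 0, -0.3], 0, 255]
    - [[0, 0, -0.6], 0, 255]
    - [[0, 0, -0.8], 0, 255]
    - [[0, 0, -0.8], 0, 255]
    - [[0, 0, -0.8], 0, 255]
    - [[0, 0, -0.7], 0, 255]
    - [[0, 0, 0], 0, 255]
    - [[0, 0, 0], 0, 255]

```text
clock: 28.55
eef_pos: [0.5885, 0.0257, 0.0877]
eef_rot: [0.0, -0.026, 1.0, 0.0]
force: [-0.5, -0.6, -1.1]
grip_width: 0.0413
gripper_force: 61.1
```

```bash
python3 - <<'E'
from h import *
go(.4856,-.3174,.08,93)
s=snapshot("side")
c=s[110:260,210:360].astype(float)*2
cv2.imwrite("pics/c9.png",cv2.resize(np.clip(c,0,255).astype(np.uint8)[:,:,::-1],(600,600),interpolation=cv2.INTER_CUBIC))
E
```

```text
yaw 93.02 turn 0.0 shift [  4.83 -13.49   0.31] pos [0.5885 0.0257 0.0877] t 28.55
```

View pics/c9.png

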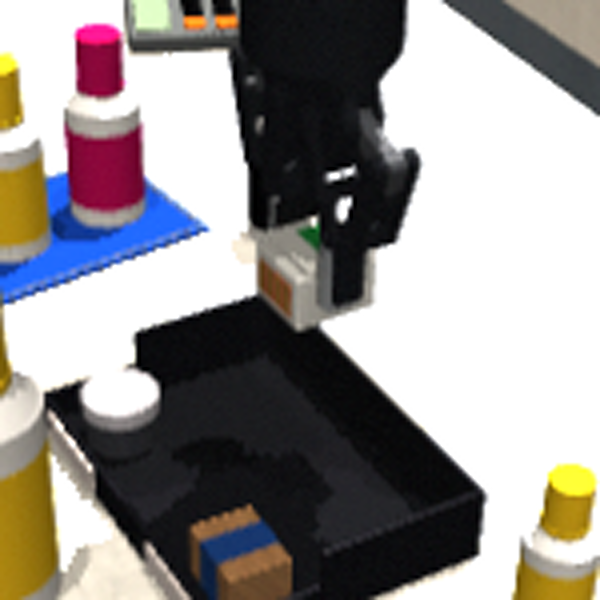

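The crop shows the head held level between the fingers at (315,275), clear of the tray. I carry it to the parts tray.

>>> jog_arm:
  plan:
    - [[0.1, -0.4, 0], 0, 255]
    - [[0.3, -0.7, 0], 0, 255]
    - [[0.3, -0.8, 0], 0, 255]
    - [[0.3, -0.8, 0], 0, 255]
    - [[0.3, -0.8, 0], 0, 255]
    - [[0.3, -0.8, 0], 0, 255]
    - [[0.3, -0.8, 0], 0, 255]
    - [[0.3, -0.8, 0], 0, 255]
    - [[0.3, -0.8, 0], 0, 255]
    - [[0.3, -0.8, 0], 0, 255]
    - [[0.3, -0.8, 0], 0, 255]
    - [[0.3, -0.8, 0], 0, 255]

```text
clock: 29.8
eef_pos: [0.5142, -0.207, 0.0867]
eef_rot: [-0.001, -0.026, 1.0, 0.001]
force: [-0.4, -0.4, -0.9]
grip_width: 0.041
gripper_force: 61.1
```

>>> jog_arm:
  plan:
    - [[0.3, -0.8, 0], 0, 255]
    - [[0.3, -0.8, 0], 0, 255]
    - [[0.3, -0.8, 0], 0, 255]
    - [[0.3, -0.8, 0], 0, 255]
    - [[0.2, -0.6, 0], 0, 255]
    - [[0, -0.3, 0], 0, 255]
    - [[0, 0, 0], 0, 255]
    - [[0, 0, 0], 0, 255]

```text
clock: 30.6
eef_pos: [0.4861, -0.3096, 0.0876]
eef_rot: [-0.0, -0.026, 1.0, 0.0]
force: [0.2, 0.6, -0.4]
grip_width: 0.0406
gripper_force: 61.1
```

```bash
python3 - <<'E'
from h import *
go(.4856,-.3174,-.011,93)
E
```

```text
yaw 93.03 turn 0.01 shift [ 0.03 -0.31  3.94] pos [ 0.4861 -0.3096  0.0876] t 30.6
```

>>> jog_arm:
  plan:
    - [[0, -0.3, 0.5], 0, 255]
    - [[0, 0, 0.8], 0, 255]
    - [[0, 0, 0.8], 0, 255]
    - [[0, 0, 0.8], 0, 255]
    - [[0, 0, 0.5], 0, 255]
    - [[0, 0, 0.3], 0, 255]
    - [[0, 0, 0.1], 0, 255]
    - [[0, 0, 0], 0, 255]
    - [[0, 0, 0], 0, 255]

```text
clock: 31.5
eef_pos: [0.4871, -0.3181, -0.0063]
eef_rot: [0.001, -0.026, 1.0, -0.0]
force: [-0.0, 0.8, -0.2]
grip_width: 0.0406
gripper_force: 61.1
```

```bash
python3 - <<'E'
from h import *
go(.4856,-.3174,-.011,93);print(arm.state()["force"])
E
```

```text
yaw 93.03 turn 0.01 shift [0.06 0.03 0.19] pos [ 0.4871 -0.3181 -0.0063] t 31.5
[-0.04520726  0.78536066 -0.17180122]
```

>>> jog_arm:
  plan:
    - [[0, 0, 0.1], 0, 255]
    - [[0, 0, 0.05], 0, 255]
    - [[0, 0, 0], 0, 255]
    - [[0, 0, 0], 0, 115]
    - [[0, 0, 0], 0, 100]
    - [[0, 0, 0], 0, 90]
    - [[0, 0, 0], 0, 90]
    - [[0, 0, -0.4], 0, 90]
    - [[0, 0, -0.8], 0, 90]
    - [[0, 0, -0.8], 0, 90]
    - [[0, 0, -0.9], 0, 40]
    - [[0, 0, -0.9], 0, 0]

```text
clock: 32.7
eef_pos: [0.4865, -0.3177, 0.0857]
eef_rot: [0.0, -0.026, 1.0, -0.0]
force: [0.4, -0.3, 0.1]
grip_width: 0.0819
gripper_force: 0.0
```

>>> jog_arm:
  plan:
    - [[0, 0, -0.9], 0, 0]
    - [[0, 0, -0.9], 0, 0]
    - [[0, 0, -0.9], 0, 0]
    - [[0, 0.8, -0.4], 0, 0]
    - [[0, 0.8, 0], 0, 0]
    - [[0, 0.9, 0], 0, 0]
    - [[0, 0.9, 0], 0, 0]
    - [[0, 0.9, 0], 0, 0]
    - [[0, 0, 0], 0, 0]

```text
clock: 33.6
eef_pos: [0.4791, -0.2058, 0.1606]
eef_rot: [-0.001, -0.028, 1.0, 0.001]
force: [0.4, -0.4, -0.6]
grip_width: 0.0854
gripper_force: 0.0
```

```bash
python3 - <<'E'
from h import *
I={n:snapshot(n) for n in('top','side')}
for n in I:
    for b in blobs(I[n],'green',12)[:3]: print(n,b[0],b[1],cast(n,b[0],.042))
    for c in('cyan','magenta','yellow'):
        for b in blobs(I[n],c,40)[:4]: print(c,n,b[0],b[1][4],cast(n,b[0],.111))
go(.5207,.3032,.17,93)
cv2.imwrite("pics/s10.png",I["side"][:,:,::-1])
E
```

```text
cyan top [156.  252.6] 186 [[0.44804044 0.29920587]]
magenta top [150.3 190.2] 122 [[0.59187724 0.32058278]]
yellow top [283.5 271.2] 317 [[0.4058359  0.01385168]]
yellow top [154.2 221.5] 128 [[0.51866151 0.30733554]]
yellow top [345.7 173.3] 61 [[ 0.63036206 -0.13089235]]
side [338.9 359. ] [329 350  21  20 224] [[ 0.49218067 -0.31632971]]
side [77.9 47.1] [74 46  8  3 21] [[0.31066054 1.41069064]]
cyan side [184.9 168.1] 354 [[0.41771025 0.16949384]]
cyan side [180.9 139.7] 226 [[0.44506133 0.2948417 ]]
cyan side [484.7 384.9] 70 [[ 0.59923473 -0.45569965]]
magenta side [235.9 152.3] 326 [[0.53898827 0.18540483]]
magenta side [234.1 124.5] 191 [[0.5869345  0.31643988]]
yellow side [197.  180.7] 253 [[0.42588765 0.1128552 ]]
yellow side [352.6 229.6] 82 [[ 0.62138888 -0.14992177]]
yellow side [207.7 125.7] 61 [[0.52520403 0.33784193]]
yaw 93.14 turn 0.03 shift [-2.69 20.36 -0.35] pos [ 0.4803 -0.2087  0.161 ] t 33.7
```

View pics/s10.png

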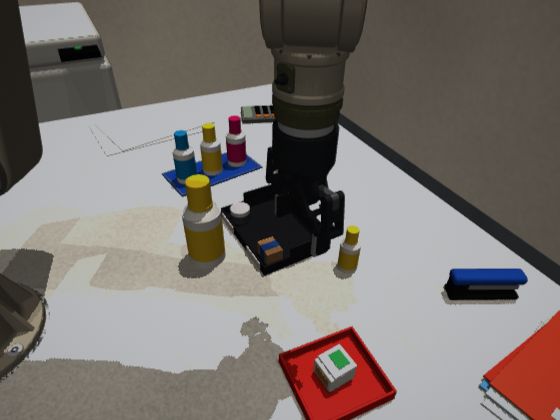

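The side view shows the print head upright in the middle of the red tray at (337,366). The three bottles are on the mat at (184,155), (210,150) and (236,140). I fetch yellow first.

>>> jog_arm:
  plan:
    - [[-0.5, 0.6, -0.2], 0, 0]
    - [[-0.5, 0.9, -0.2], 0, 0]
    - [[-0.5, 0.9, 0], 0, 0]
    - [[-0.5, 0.9, 0], 0, 0]
    - [[-0.5, 0.9, 0], 0, 0]
    - [[-0.2, 0.9, 0], 0, 0]
    - [[0, 0.9, 0], 0, 0]
    - [[0, 0.9, 0], 0, 0]
    - [[0, 0.9, 0], 0, 0]
    - [[0, 0.9, 0], 0, 0]
    - [[0, 0.9, 0], 0, 0]
    - [[0, 0.9, 0], 0, 0]

```text
clock: 34.9
eef_pos: [0.5344, 0.0557, 0.1711]
eef_rot: [-0.0, -0.026, 1.0, -0.0]
force: [0.2, 0.1, 0.3]
grip_width: 0.0856
gripper_force: 0.0
```

>>> jog_arm:
  plan:
    - [[0, 0.9, 0], 0, 0]
    - [[0, 0.9, 0], 0, 0]
    - [[0, 0.9, 0], 0, 0]
    - [[0, 0.9, 0], 0, 0]
    - [[0, 0.9, 0], 0, 0]
    - [[0, 0.9, 0], 0, 0]
    - [[0, 0.9, 0], 0, 0]
    - [[0, 0.9, 0], 0, 0]
    - [[0, 0.9, 0], 0, 0]
    - [[0, 0.9, 0], 0, 0]
    - [[0, 0.6, 0], 0, 0]
    - [[0, 0, 0], 0, 0]

```text
clock: 36.1
eef_pos: [0.5217, 0.2962, 0.171]
eef_rot: [-0.0, -0.027, 1.0, 0.0]
force: [0.2, -1.1, -0.5]
grip_width: 0.0855
gripper_force: 0.0
```

```bash
python3 -c "
from h import *
go(.519,.304,.0865,93)"
```

```text
yaw 93.12 turn 0.02 shift [0.09 0.32 3.38] pos [0.5217 0.2962 0.171 ] t 36.1
```

>>> jog_arm:
  plan:
    - [[0.1, 0.2, 0], 0, 0]
    - [[0, 0.1, 0.6], 0, 0]
    - [[0, 0, 0.8], 0, 0]
    - [[0, 0, 0.8], 0, 0]
    - [[0, 0, 0.8], 0, 0]
    - [[0, 0, 0.4], 0, 0]
    - [[0, 0, 0], 0, 0]
    - [[0, 0, 0], 0, 255]
    - [[0, 0, 0], 0, 255]
    - [[0, 0, 0], 0, 255]
    - [[0, 0, 0], 0, 255]
    - [[0, 0, 0], 0, 255]

```text
clock: 37.3
eef_pos: [0.5198, 0.3029, 0.0878]
eef_rot: [0.001, -0.026, 1.0, 0.001]
force: [0.7, 0.7, 4.4]
grip_width: 0.0271
gripper_force: 59.2
```

```bash
python3 -c "
from h import *
go(.588,-.0396,.165,93);print(arm.state()['grip_width'])"
```

```text
yaw 93.03 turn 0.01 shift [ -2.02 -13.82  -3.1 ] pos [0.5198 0.3029 0.0878] t 37.3
0.027075444873990266
```

>>> jog_arm:
  plan:
    - [[0, 0, -0.4], 0, 255]
    - [[0, 0, -0.8], 0, 255]
    - [[0, 0, -0.8], 0, 255]
    - [[0, 0, -0.8], 0, 255]
    - [[0, 0, -0.4], 0, 255]
    - [[0, -0.4, 0], 0, 255]
    - [[0, -0.7, 0], 0, 255]
    - [[0, -0.8, 0], 0, 255]
    - [[0, -0.8, 0], 0, 255]
    - [[-0.2, -0.8, 0], 0, 255]
    - [[-0.2, -0.8, 0], 0, 255]
    - [[-0.2, -0.8, 0], 0, 255]

```text
clock: 38.5
eef_pos: [0.5395, 0.1734, 0.1651]
eef_rot: [-0.001, -0.026, 1.0, -0.0]
force: [-0.3, -0.4, -0.9]
grip_width: 0.0274
gripper_force: 59.2
```

>>> jog_arm:
  plan:
    - [[-0.2, -0.8, 0], 0, 255]
    - [[-0.2, -0.8, 0], 0, 255]
    - [[-0.2, -0.8, 0], 0, 255]
    - [[-0.2, -0.8, 0], 0, 255]
    - [[-0.2, -0.8, 0], 0, 255]
    - [[-0.2, -0.8, 0], 0, 255]
    - [[-0.2, -0.8, 0], 0, 255]
    - [[0, -0.8, 0], 0, 255]
    - [[0, -0.8, 0], 0, 255]
    - [[0, -0.8, 0], 0, 255]
    - [[0, -0.5, 0], 0, 255]
    - [[0, 0, 0], 0, 255]

```text
clock: 39.7
eef_pos: [0.5858, -0.0367, 0.1656]
eef_rot: [-0.001, -0.025, 1.0, 0.0]
force: [0.1, 0.4, -0.9]
grip_width: 0.0273
gripper_force: 59.3
```

```bash
python3 -c "
from h import *
go(.588,-.0396,.0865,93)"
```

```text
yaw 92.84 turn -0.03 shift [-0.09 -0.12  3.16] pos [ 0.5858 -0.0367  0.1656] t 39.7
```

>>> jog_arm:
  plan:
    - [[0, 0, 0], 0, 255]
    - [[0, 0, 0.5], 0, 255]
    - [[0, 0, 0.8], 0, 255]
    - [[0, 0, 0.7], 0, 255]
    - [[0, 0, 0.5], 0, 255]
    - [[0, 0, 0.2], 0, 255]
    - [[0, 0, 0], 0, 255]
    - [[0, 0, 0], 0, 255]

```text
clock: 40.5
eef_pos: [0.5872, -0.0343, 0.0997]
eef_rot: [0.0, -0.027, 1.0, -0.0]
force: [0.1, 0.2, -0.4]
grip_width: 0.0275
gripper_force: 59.3
```

```bash
python3 -c "
from h import *
go(.588,-.0396,.0875,93)"
```

```text
yaw 93.04 turn 0.01 shift [-0.02 -0.21  0.49] pos [ 0.5872 -0.0343  0.0997] t 40.5
```

>>> jog_arm:
  plan:
    - [[0, -0.2, 0], 0, 255]
    - [[0, 0, 0.3], 0, 255]
    - [[0, 0, 0.15], 0, 255]
    - [[0, 0, 0.05], 0, 255]
    - [[0, 0, 0], 0, 255]
    - [[0, 0, 0], 0, 120]
    - [[0, 0, 0], 0, 0]
    - [[0, 0, 0], 0, 0]
    - [[0, 0, 0], 0, 0]

```text
clock: 41.4
eef_pos: [0.5868, -0.0395, 0.0863]
eef_rot: [-0.0, -0.026, 1.0, 0.0]
force: [0.3, 0.8, 0.1]
grip_width: 0.0834
gripper_force: 0.0
```

>>> jog_arm:
  plan:
    - [[0, 0, -0.8], 0, 0]
    - [[0, 0, -0.8], 0, 0]
    - [[0, 0, -0.8], 0, 0]
    - [[0, 0, -0.9], 0, 0]
    - [[0, 0.4, 0], 0, 0]
    - [[0, 0.9, 0], 0, 0]
    - [[0, 0.9, 0], 0, 0]
    - [[0, 0.9, 0], 0, 0]
    - [[0.4, 0.9, 0], 0, 0]
    - [[0.4, 0.9, 0], 0, 0]
    - [[0.5, 0.9, 0], 0, 0]
    - [[0.5, 0.9, 0], 0, 0]

```text
clock: 42.6
eef_pos: [0.532, 0.1267, 0.1679]
eef_rot: [-0.001, -0.026, 1.0, 0.0]
force: [0.2, 0.7, 0.4]
grip_width: 0.0857
gripper_force: 0.0
```

```bash
python3 -c "
from h import *
go(.4475,.296,.17,93)
I=snapshot('top')
for b in blobs(I,'yellow',40): print(b[0],cast('top',b[0],.111))"
```

```text
yaw 93.04 turn 0.01 shift [ 3.02  6.94 -0.08] pos [0.532  0.1267 0.1679] t 42.6
[285.  271.3] [[0.40560521 0.01052696]]
[306.3 190.9] [[ 0.58873989 -0.03898327]]
[345.8 173.4] [[ 0.63012046 -0.13111677]]
```

Yellow is back: pixel (306.3,190.9) against (306.3,191.0) at the start. Cyan is next.

>>> jog_arm:
  plan:
    - [[0.4, 0.9, 0], 0, 0]
    - [[0.4, 0.9, 0], 0, 0]
    - [[0.4, 0.9, 0], 0, 0]
    - [[0.4, 0.9, 0], 0, 0]
    - [[0.4, 0.9, 0], 0, 0]
    - [[0.4, 0.9, 0], 0, 0]
    - [[0.4, 0.9, 0], 0, 0]
    - [[0.1, 0.3, 0], 0, 0]
    - [[0, 0, 0], 0, 0]
    - [[0, 0, 0], 0, 0]

```text
clock: 43.65
eef_pos: [0.4522, 0.2859, 0.1687]
eef_rot: [-0.0, -0.026, 1.0, -0.0]
force: [1.1, -0.6, 0.5]
grip_width: 0.0853
gripper_force: 0.0
```

```bash
python3 -c "
from h import *
go(.4475,.296,.0865,93)"
```

```text
yaw 93.03 turn 0.01 shift [0.16 0.41 3.29] pos [0.4522 0.2859 0.1687] t 43.65
```

>>> jog_arm:
  plan:
    - [[0.15, 0.3, 0], 0, 0]
    - [[0, 0.1, 0.6], 0, 0]
    - [[0, 0, 0.8], 0, 0]
    - [[0, 0, 0.8], 0, 0]
    - [[0, 0, 0.8], 0, 0]
    - [[0, 0, 0.3], 0, 0]
    - [[0, 0, 0], 0, 0]
    - [[0, 0, 0], 0, 255]
    - [[0, 0, 0], 0, 255]
    - [[0, 0, 0], 0, 255]
    - [[0, 0, 0], 0, 255]
    - [[0, 0, 0], 0, 255]

```text
clock: 44.85
eef_pos: [0.4486, 0.2963, 0.0877]
eef_rot: [0.001, -0.026, 1.0, 0.0]
force: [-0.8, -0.8, 5.7]
grip_width: 0.0272
gripper_force: 58.8
```

```bash
python3 -c "
from h import *
go(.5268,.0246,.165,93);print(arm.state()['grip_width'])"
```

```text
yaw 93.02 turn 0.0 shift [ -2.56 -11.01  -3.09] pos [0.4486 0.2963 0.0877] t 44.85
0.02716510916773755
```

>>> jog_arm:
  plan:
    - [[0, 0, -0.4], 0, 255]
    - [[0, 0, -0.8], 0, 255]
    - [[0, 0, -0.8], 0, 255]
    - [[0, 0, -0.8], 0, 255]
    - [[0, 0, -0.4], 0, 255]
    - [[0, -0.4, 0], 0, 255]
    - [[0, -0.7, 0], 0, 255]
    - [[-0.3, -0.8, 0], 0, 255]
    - [[-0.3, -0.8, 0], 0, 255]
    - [[-0.3, -0.8, 0], 0, 255]
    - [[-0.4, -0.8, 0], 0, 255]
    - [[-0.4, -0.8, 0], 0, 255]

```text
clock: 46.05
eef_pos: [0.4963, 0.1695, 0.1654]
eef_rot: [-0.001, -0.026, 1.0, -0.0]
force: [0.3, -0.4, -1.2]
grip_width: 0.0274
gripper_force: 59.3
```

>>> jog_arm:
  plan:
    - [[-0.4, -0.8, 0], 0, 255]
    - [[-0.4, -0.8, 0], 0, 255]
    - [[-0.1, -0.8, 0], 0, 255]
    - [[0, -0.8, 0], 0, 255]
    - [[0, -0.8, 0], 0, 255]
    - [[0, -0.8, 0], 0, 255]
    - [[0, -0.7, 0], 0, 255]
    - [[0, -0.4, 0], 0, 255]
    - [[0, 0, 0], 0, 255]
    - [[0, 0, 0], 0, 255]

```text
clock: 47.05
eef_pos: [0.5268, 0.0251, 0.1662]
eef_rot: [-0.0, -0.026, 1.0, 0.0]
force: [0.2, 1.1, -0.9]
grip_width: 0.0278
gripper_force: 59.2
```

```bash
python3 -c "
from h import *
go(.5275,.0246,.0865,93)"
```

```text
yaw 93.0 turn -0.0 shift [-0.03 -0.02  3.19] pos [0.5268 0.0251 0.1662] t 47.05
```

>>> jog_arm:
  plan:
    - [[0, 0, 0.5], 0, 255]
    - [[0, 0, 0.8], 0, 255]
    - [[0, 0, 0.8], 0, 255]
    - [[0, 0, 0.5], 0, 255]
    - [[0, 0, 0.3], 0, 255]
    - [[0, 0, 0.1], 0, 255]
    - [[0, 0, 0], 0, 255]
    - [[0, 0, 0], 0, 255]

```text
clock: 47.85
eef_pos: [0.528, 0.025, 0.0924]
eef_rot: [0.001, -0.026, 1.0, -0.0]
force: [0.6, -0.6, -1.3]
grip_width: 0.0275
gripper_force: 59.3
```

```bash
python3 -c "
from h import *
go(.5275,.0246,.0875,93)"
```

```text
yaw 93.03 turn 0.01 shift [ 0.02 -0.01  0.2 ] pos [0.528  0.025  0.0924] t 47.85
```

>>> jog_arm:
  plan:
    - [[0, 0, 0.1], 0, 255]
    - [[0, 0, 0.07], 0, 255]
    - [[0, 0, 0], 0, 255]
    - [[0, 0, 0], 0, 120]
    - [[0, 0, 0], 0, 0]
    - [[0, 0, 0], 0, 0]
    - [[0, 0, 0], 0, 0]
    - [[0, 0, -0.8], 0, 0]
    - [[0, 0, -0.8], 0, 0]
    - [[0, 0, -0.8], 0, 0]
    - [[0, 0, -0.8], 0, 0]
    - [[0, 0, 0], 0, 0]

```text
clock: 49.05
eef_pos: [0.5292, 0.0248, 0.1702]
eef_rot: [0.003, -0.026, 1.0, -0.0]
force: [-0.4, -0.6, -0.6]
grip_width: 0.0855
gripper_force: 0.0
```

>>> jog_arm:
  plan:
    - [[-0.2, 0.6, 0], 0, 0]
    - [[-0.3, 0.9, 0], 0, 0]
    - [[-0.3, 0.9, 0], 0, 0]
    - [[-0.3, 0.9, 0], 0, 0]
    - [[-0.3, 0.9, 0], 0, 0]
    - [[-0.3, 0.9, 0], 0, 0]
    - [[-0.3, 0.9, 0], 0, 0]
    - [[-0.3, 0.9, 0], 0, 0]
    - [[-0.3, 0.9, 0], 0, 0]
    - [[-0.3, 0.9, 0], 0, 0]
    - [[0, 0.9, 0], 0, 0]
    - [[0, 0.9, 0], 0, 0]

```text
clock: 50.25
eef_pos: [0.585, 0.2926, 0.1653]
eef_rot: [-0.001, -0.027, 1.0, -0.0]
force: [0.4, 0.2, 0.1]
grip_width: 0.0852
gripper_force: 0.0
```

>>> jog_arm:
  plan:
    - [[0, 0.9, 0], 0, 0]
    - [[0, 0.2, 0], 0, 0]
    - [[0, 0, 0], 0, 0]
    - [[0, 0, 0], 0, 0]

```text
clock: 50.65
eef_pos: [0.584, 0.318, 0.1665]
eef_rot: [-0.001, -0.026, 1.0, -0.0]
force: [-0.5, -0.0, -0.0]
grip_width: 0.0853
gripper_force: 0.0
```

```bash
python3 -c "
from h import *
go(.589,.3186,.0865,93)
I=snapshot('top')
for b in blobs(I,'cyan',40): print(b[0],cast('top',b[0],.111))"
```

```text
yaw 93.02 turn 0.0 shift [-0.21  0.02  3.2 ] pos [0.584  0.318  0.1665] t 50.65
[278.8 217.2] [[0.52749578 0.02429352]]
```

Cyan is back: (278.8,217.2) against (278.7,217.3) at the start. Magenta is last.

>>> jog_arm:
  plan:
    - [[-0.2, 0, 0], 0, 0]
    - [[0, 0, 0.6], 0, 0]
    - [[0, 0, 0.8], 0, 0]
    - [[0, 0, 0.8], 0, 0]
    - [[0, 0, 0.8], 0, 0]
    - [[0, 0, 0.2], 0, 0]
    - [[0, 0, 0], 0, 0]
    - [[0, 0, 0], 0, 255]
    - [[0, 0, 0], 0, 255]
    - [[0, 0, 0], 0, 255]
    - [[0, 0, 0], 0, 255]
    - [[0, 0, 0], 0, 255]

```text
clock: 51.9
eef_pos: [0.5901, 0.3187, 0.0886]
eef_rot: [0.001, -0.026, 1.0, 0.0]
force: [0.4, -1.1, 4.8]
grip_width: 0.0275
gripper_force: 58.9
```

```bash
python3 -c "
from h import *
go(.5808,.0904,.165,93);print(arm.state()['grip_width'])"
```

```text
yaw 93.02 turn 0.0 shift [ 0.84 -9.1  -3.06] pos [0.5901 0.3187 0.0886] t 51.9
0.027519172904438127
```

>>> jog_arm:
  plan:
    - [[0, 0, -0.4], 0, 255]
    - [[0, 0, -0.8], 0, 255]
    - [[0, 0, -0.8], 0, 255]
    - [[0, 0, -0.8], 0, 255]
    - [[0, 0, -0.4], 0, 255]
    - [[0, -0.4, 0], 0, 255]
    - [[0, -0.7, 0], 0, 255]
    - [[0.1, -0.8, 0], 0, 255]
    - [[0.2, -0.8, 0], 0, 255]
    - [[0.2, -0.8, 0], 0, 255]
    - [[0.2, -0.8, 0], 0, 255]
    - [[0.1, -0.8, 0], 0, 255]

```text
clock: 53.1
eef_pos: [0.5745, 0.1877, 0.1657]
eef_rot: [-0.002, -0.026, 1.0, -0.0]
force: [1.3, 0.3, -0.6]
grip_width: 0.0273
gripper_force: 59.2
```

>>> jog_arm:
  plan:
    - [[0, -0.8, 0], 0, 255]
    - [[0, -0.8, 0], 0, 255]
    - [[0, -0.8, 0], 0, 255]
    - [[0, -0.8, 0], 0, 255]
    - [[0, -0.5, 0], 0, 255]
    - [[0, -0.1, 0], 0, 255]
    - [[0, 0, 0], 0, 255]
    - [[0, 0, 0], 0, 255]
    - [[0, 0, 0], 0, 255]

```text
clock: 54.0
eef_pos: [0.581, 0.0962, 0.1673]
eef_rot: [-0.0, -0.027, 1.0, 0.0]
force: [0.5, 0.5, -2.1]
grip_width: 0.0275
gripper_force: 59.2
```

```bash
python3 -c "
from h import *
go(.581,.0904,.088,93)"
```

```text
yaw 93.08 turn 0.02 shift [ 0.01 -0.23  3.17] pos [0.581  0.0962 0.1673] t 54.0
```

>>> jog_arm:
  plan:
    - [[0, -0.2, 0], 0, 255]
    - [[0, 0, 0.5], 0, 255]
    - [[0, 0, 0.8], 0, 255]
    - [[0, 0, 0.8], 0, 255]
    - [[0, 0, 0.5], 0, 255]
    - [[0, 0, 0.3], 0, 255]
    - [[0, 0, 0.1], 0, 255]
    - [[0, 0, 0], 0, 255]
    - [[0, 0, 0], 0, 255]

```text
clock: 54.9
eef_pos: [0.5821, 0.0904, 0.0932]
eef_rot: [0.001, -0.026, 1.0, 0.0]
force: [0.3, -0.6, -2.2]
grip_width: 0.0274
gripper_force: 59.3
```

```bash
python3 -c "
from h import *
go(.581,.0904,.088,93)"
```

```text
yaw 93.02 turn 0.0 shift [0.04 0.   0.21] pos [0.5821 0.0904 0.0932] t 54.9
```

>>> jog_arm:
  plan:
    - [[0.04, 0, 0.1], 0, 255]
    - [[0, 0, 0.07], 0, 255]
    - [[0, 0, 0], 0, 255]
    - [[0, 0, 0], 0, 120]
    - [[0, 0, 0], 0, 0]
    - [[0, 0, 0], 0, 0]
    - [[0, 0, 0], 0, 0]
    - [[0, 0, -0.8], 0, 0]
    - [[0, 0, -0.8], 0, 0]
    - [[0, 0, -0.8], 0, 0]
    - [[0, 0, -0.8], 0, 0]
    - [[0, 0, -0.4], 0, 0]

```text
clock: 56.1
eef_pos: [0.5813, 0.0904, 0.1801]
eef_rot: [0.001, -0.026, 1.0, 0.0]
force: [0.4, 0.4, -0.4]
grip_width: 0.0853
gripper_force: 0.0
```

>>> jog_arm:
  plan:
    - [[0, 0.6, 0], 0, 0]
    - [[0, 0.9, 0], 0, 0]
    - [[0, 0.9, 0], 0, 0]
    - [[0, 0.9, 0], 0, 0]
    - [[0, 0.9, 0], 0, 0]
    - [[0, 0.9, 0], 0, 0]
    - [[0, 0.9, 0], 0, 0]
    - [[0, 0.9, 0], 0, 0]
    - [[0, 0, 0], 0, 0]
    - [[0, 0, 0], 0, 0]

```text
clock: 57.1
eef_pos: [0.5703, 0.2634, 0.1768]
eef_rot: [-0.001, -0.027, 1.0, -0.0]
force: [0.4, -0.1, 0.6]
grip_width: 0.0857
gripper_force: 0.0
```

```bash
python3 - <<'E'
from h import *
I={n:snapshot(n) for n in('top','side')}
for n in I:
    for b in blobs(I[n],'green',12)[:2]: print(n,b[0],cast(n,b[0],.042))
    for c in('cyan','magenta','yellow'):
        for b in blobs(I[n],c,40)[:4]: print(c,n,b[0],cast(n,b[0],.111))
cv2.imwrite("pics/s11.png",I["side"][:,:,::-1])
E
```

```text
top [420.8 235.7] [[ 0.49351518 -0.31597555]]
cyan top [278.8 217.2] [[0.52749578 0.02429352]]
magenta top [250.5 193.4] [[0.58335298 0.08939047]]
yellow top [283.3 271.3] [[0.40561776 0.01429548]]
yellow top [306.4 190.7] [[ 0.58921241 -0.03921932]]
yellow top [345.8 173.4] [[ 0.63012046 -0.13111677]]
side [338.9 359. ] [[ 0.49218067 -0.31632971]]
side [77.6 47. ] [[0.30967174 1.41267388]]
cyan side [260.7 224.9] [[ 0.48317872 -0.06877845]]
cyan side [260.1 191.5] [[0.52444523 0.02382962]]
cyan side [484.7 384.9] [[ 0.59923473 -0.45569965]]
magenta side [270.7 169.3] [[0.57828301 0.08783909]]
magenta side [276.4 199.8] [[ 0.54092318 -0.01433586]]
yellow side [196.7 181.2] [[0.42479399 0.11137841]]
yellow side [302.9 193.4] [[ 0.59659751 -0.01788401]]
yellow side [352.7 229.5] [[ 0.6217005  -0.14977623]]
```

View pics/s11.png

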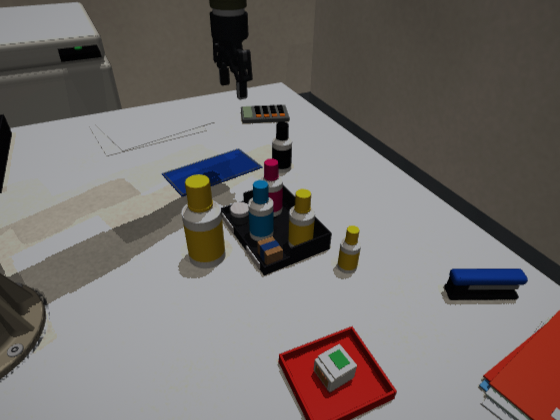

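All three bottles are back at their starting pixels, within 0.3 px. The head stands in the red tray at (337,366), and the arm is clear of everything.

```bash
python3 -c "
from station import arm
print(arm.close_job())"
```

```text
the job is handed in; nothing more can be done
None
```

The job is handed in, with no verdict returned: in the last pictures the print head stands upright in the red parts tray, and cyan, magenta and yellow are back in the supplies tray within about 1 mm of where each started.

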